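# Latch the long harmonica case on the ledge

### The arm

A 6-joint arm with a two-finger parallel gripper is mounted at the origin on the work surface. World frame = base frame: x ahead of the robot, y to its left, z up, the work surface at z = 0. Lengths are in m, angles in rad, forces in N, time in s.
With the tool pointing down it reaches from about 0.275 to 1 m from the base axis. Payload 8.4 kg.
Tool frame: the origin (TCP) lies between the finger pads; the fingertips stand 19 mm ahead of it and the grasp point (between the pads) is the TCP; z points along the fingers, y is the line along which they close (so a half turn about z gives the same grasp; the last joint's range is limited). The gripper opens to 85 mm and grips with 20 to 120 N. Pads are 22 mm wide; open, the fingers measure 114 mm over their backs; the gripper's body (76 mm by 85 mm) begins 54 mm behind the grasp point. The pads swing forward as they close: fully open they stand 13 mm farther back than shut.
Start: joints at [-1.232, 0.353, 1.633, -0, 1.155, -0.002], TCP at [0.209, -0.589, 0.25] pointing down, gripper open.
Joint ranges: [-2.63, 2.63], [-0.92, 2.1], [0.06, 2.66], [-1.3, 4.44], [0, 2.69], [-3.02, 3.02]. Speed limits (rad/s): [2.22, 2.22, 2.79, 3.14, 3.14, 3.14].

### API

Orientations are given as a unit quaternion [w, x, y, z].
In Python, from cell import state, viewer, env gives the robot as it stands.
- The arm moves only by the tool move_arm, never from a script. Its argument "plan" is text: rows parted by semicolons, each of 7 numbers parted by spaces: the opening in per cent of the stroke, from 0 (shut) to 100 (fully open), then the shift along the tool's x, y, z in mm, then the turn, a rotation vector about the tool's x, y, z in rad. In form: fingers tx ty tz rx ry rz; .... A call has 1 to 12 rows; each row is the pose to reach, as a shift and turn from the pose commanded when the call began, along the tool's axes at that moment; what a row does not reach only later rows make up. A row lasts 1/12 s, in which the tool goes at most 41.7 mm and 7.16 degrees, less where a joint would pass 70% of its speed; a pose out of reach is approached as far as the arm can. A call with a gripper value outside its range is refused whole. The fingers move at their own pace and stop on an object; the grip force is fixed at half the most. Time passes only in rows, so rows that repeat a pose let the fingers close. It gives the time, the measured TCP pose, the force, the opening and the grip force at its end, in the units of the state.
- state(): the state, without advancing time (a new reading comes with each control period).
- viewer.camera(name): name is "scene" or "top" or "wrist"; returns a dict with "img" (480x640x3 uint8, red, green, blue), "mtx" (3x3 intrinsics, pixels), "rvec" (rotation vector, rad) and "tvec" (3), from world to camera coordinates, as OpenCV has them; the wrist camera has in their place "tool_from_camera" (4x4, takes a point from camera to tool coordinates, whose origin is the TCP and whose axes are the flange's). Camera axes: x right, y down, z forward; pixel columns grow to the right and rows downward; lengths in m; the calibration is good to about 2 mm. A picture is of the moment at which its call begins: read the wrist's pose just before it. There is no depth.
- env.close_job(): hands the job in; it is judged then, once.
The state is a dict: "clock": time; "joints": joint angles; "qd": joint speeds; "joint_torque": joint torques, N m; "tool_pos": TCP position; "tool_rot": TCP orientation; "ft_force": force on the tool from outside, world axes, zero at the start; "moment": the same for the moment, N m; "opening": finger opening in m; "finger_force": force on a finger pad.
Only numpy, scipy, OpenCV 4.12 (cv2) and the standard library are available. Lean on these libraries where they do the work, as an engineer would, in place of code of your own. Each camera call takes 0.05 s, during which the arm holds its last target. There are 200 camera calls.

### The job

Close the toggle latch on top of the longer of the two wooden cases: swing its wire bail down over the keeper hook, then press the lever over past centre until it snaps down and stays flat on the case. Leave the shorter case and its latch alone: do not push or knock them.

Things in the scene. Friction and masses are not known exactly. Their poses are not given: they have to be found in the camera images.
- long_case: Longer wooden case, fixed, 140 (x) x 240 (y) x 100 mm high, latch amid its top. Origin: centre of its underside, z up; mm in its frame are used below. Keeper: hook 24 wide, 14 high, at x 41-47, y 0, lip to +x reaching x 52, sprung (gives 3 mm). Lever pin: along y at x 10, z 114. With the lever open the lowered bail lands beyond the keeper; shutting the lever draws it to -x under the lip.
- long_case_bail_bar (a point): Middle of the bail's cross bar on the longer case. The bail is a U of 5 mm steel wire, legs 62 long at y +-26, hinged on the lever 24 mm from its pin. At the start it stands raised, its legs 55-80 degrees above level towards +x; slight friction holds it. Pushed over to +x below 45 degrees it drops by itself. Hooked: about z 106, x 50-65 in the case's frame.
- long_case_lever_tip (a point): Middle of the free end of the longer case's lever, a steel plate 65 long, 30 wide (y), 4 thick. Open at the start: leans 5-22 degrees from vertical to -x, end about 75 mm above the case's top, stays where left. Turn it over towards -x and down: it stiffens (about 2 N), passes centre 17 degrees before shut, then stays. Shut: lies along -x, end at x -55, z 108 in the case's frame.
- short_case: Shorter wooden case, 140 (x) x 150 (y) x 100 mm high, fixed, with the same kind of latch, also open. Origin: centre of its underside. To be left alone.

How it is judged:
On the way:
1. the long case's bail lies over its keeper while the lever still stands open (z of long_case_bail_bar in the frame of long_case below 0.1105 m and x of long_case_bail_bar in the frame of long_case between 0.042 and 0.072 m and z of long_case_lever_tip in the frame of long_case above 0.135 m), for 0.1 s.
At the end, for the whole second after the job is handed in: The long case's lever lies flat (its end less than 19 mm above the case's top, within 10 degrees of fully shut) and stays there by itself, with the bail's bar caught on the keeper under its lip: bar at x 42 to 72 mm in the case's frame and less than 10.5 mm above the case's top (z of long_case_bail_bar in the frame of long_case below 0.1105 m and x of long_case_bail_bar in the frame of long_case between 0.042 and 0.072 m and z of long_case_lever_tip in the frame of long_case below 0.119 m); the robot touches nothing.
It fails at once if the short case or its latch is touched with more than 2 N (contact force between any of the fingers, the arm and short_case above 2 N).
It also fails if it takes over 35 s, if anything falls off the work surface, if the arm or the gripper's body presses on something with over 40 N, if the wrist force passes 120 N, or if a joint passes its speed limit or range.

## Working session

There is one attempt and no reset: what is moved stays moved. The work goes in short steps, Python scripts to look and compute and a tool call to move; the robot and the scene stay as the last step left them, time stands still between calls to the robot, and variables do not carry over. Pictures are saved under pics/ and viewed, at most 10 in all, crops included, and the job is handed in when it is done.

Besides the shell and the picture viewer there is one more tool, called after "Emit:" as name(argument=value, ...), one argument or row to a line, values as JSON. move_arm: Moves the arm, as the interface text tells. Its arguments: {"type":"object","properties":{"plan":{"type":"string"}},"required":["plan"]}

```bash
mkdir -p pics; ls; python3 - <<'E'
from cell import state, viewer, env
import cv2,numpy as np
s=state();print(s)
for n in("scene","top"):
    c=viewer.camera(n);cv2.imwrite(f"pics/{n}0.png",c["img"][:,:,::-1]);np.savez(f"{n}0.npz",**c)
    print(n,c["mtx"],c["rvec"],c["tvec"])
E
```

```text
pics
{'clock': 0.0, 'joints': array([-1.23235938e+00,  3.53695653e-01,  1.63415743e+00, -1.79366089e-05,
        1.15517816e+00, -2.36715581e-03]), 'qd': array([ 5.53762615e-05,  8.24929804e-04,  1.07058087e-03,  1.16966779e-04,
        9.58477616e-04, -5.86376724e-04]), 'joint_torque': array([ 2.75539547e-03, -6.05247831e+01, -3.42065942e+01,  1.25041461e-04,
        9.20624589e-03,  2.32526361e-05]), 'tool_pos': array([ 0.20876534, -0.58861649,  0.24952202]), 'tool_rot': array([-7.07791003e-04,  9.85515797e-01,  1.69582124e-01, -1.28385144e-04]), 'ft_force': array([0.21244783, 0.49541085, 0.00117533]), 'moment': array([-0.02633603, -0.05534897, -0.02607794]), 'finger_force': 0.0, 'opening': 0.08520012596310308}
scene [[518.00081908   0.         309.27615554]
 [  0.         518.00081908 234.57884246]
 [  0.           0.           1.        ]] [ 0.83593009  2.51201688 -1.10588617] [ 0.44635921 -0.14916172  1.27037841]
top [[567.80878735   0.         322.15696468]
 [  0.         567.80878735 247.13349084]
 [  0.           0.           1.        ]] [ 2.12857995 -2.14421916  0.23064779] [-0.02473645  0.56256741  1.04767372]
```

View pics/scene0.png

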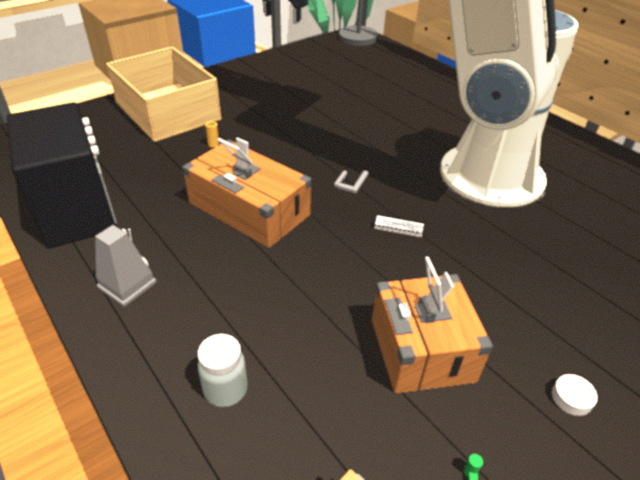

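View pics/top0.png

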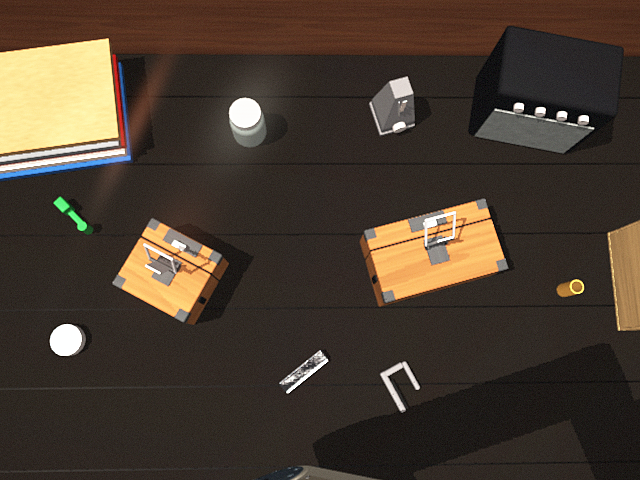

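The longer case is at right in the top view (about px 360-510, 200-305), with its keeper near (430,222) and the bail raised around (440,230). In the scene view it sits at about (250,190). I'll enlarge both.

```bash
python3 - <<'E'
import cv2,numpy as np
t=cv2.imread("pics/top0.png")[190:315,350:520];s=cv2.imread("pics/scene0.png")[130:250,175:320]
a=cv2.resize(t,None,fx=4.7,fy=4.7,interpolation=cv2.INTER_CUBIC);cv2.imwrite("pics/t1.png",a)
b=cv2.resize(s,None,fx=5,fy=5,interpolation=cv2.INTER_CUBIC)
cv2.imwrite("pics/s1.png",b)
print(a.shape,b.shape)
E
```

```text
(588, 799, 3) (600, 725, 3)
```

View pics/t1.png

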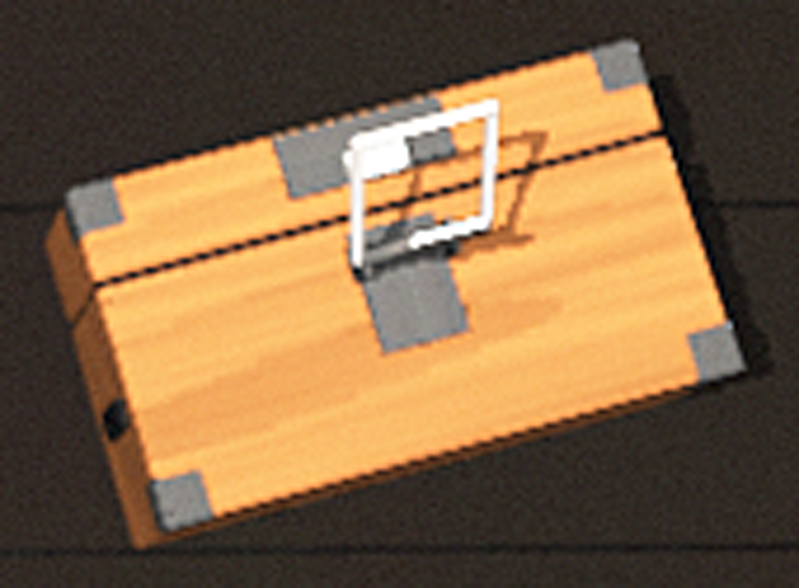

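View pics/s1.png

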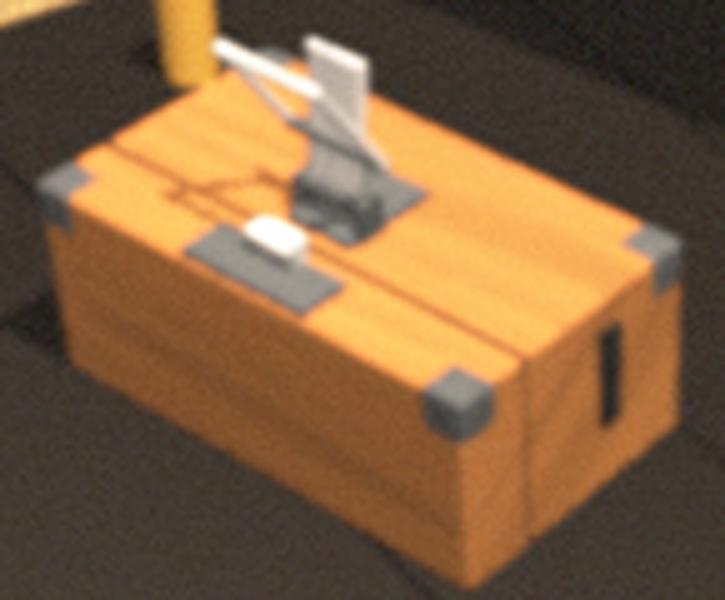

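Top crop: the case's top face has corners near (70,190), (640,42), (745,372), (165,528), with the keeper up-image and the bail bar from (352,142) to (497,103). Scene crop: the bar runs (218,45) to (320,92), and the lever tip is centred near (337,53).

```bash
cat > h.py <<'E'
import numpy as np,cv2
from scipy.spatial.transform import Rotation as R
def ray(c,p):
    M=cv2.Rodrigues(c["rvec"])[0];o=-M.T@c["tvec"]
    d=M.T@np.linalg.inv(c["mtx"])@[p[0],p[1],1];return o,d/np.linalg.norm(d)
def plane(c,p,z): o,d=ray(c,p);return o+d*(z-o[2])/d[2]
def tri(c1,p1,c2,p2):
    o1,d1=ray(c1,p1);o2,d2=ray(c2,p2)
    t=np.linalg.lstsq(np.c_[d1,-d2],o2-o1,rcond=None)[0]
    a=o1+t[0]*d1;b=o2+t[1]*d2;return (a+b)/2,np.linalg.norm(a-b)
E
python3 - <<'E'
from h import *
T=dict(np.load("top0.npz"));S=dict(np.load("scene0.npz"))
tp=lambda x,y:(350+x/4.7,190+y/4.7)
sp=lambda x,y:(175+x/5,130+y/5)
cs=np.array([plane(T,tp(*p),.1) for p in[(68,190),(640,42),(746,372),(165,530)]])
ss=np.array([plane(S,sp(*p),.1) for p in[(455,372+30),(38,185),(275,50),(682,240)]]) 
print(cs.round(4),'\n',ss.round(4));L=[np.linalg.norm(cs[i]-cs[(i+1)%4]) for i in range(4)];print(L)
c=cs.mean(0);x=(cs[0]+cs[1]-cs[2]-cs[3])[:2];y=(cs[0]+cs[3]-cs[1]-cs[2])[:2]
ax=np.arctan2(x[1],x[0]);ay=np.arctan2(-y[0],y[1]);th=(140*ax+240*ay)/380;print(c,ax,ay,th)
Rz=R.from_euler('z',th).as_matrix()
loc=lambda p:((p-[c[0],c[1],0])@Rz).round(4)
print('keeper plate px',loc(plane(T,tp(413,145),.1)))
print('lever plate',loc(plane(T,tp(413,290),.1)))
for n,a,b in[('barL',(352,142),(320,92)),('barR',(497,103),(218,45)),('tip',(450,230),(337,53))]:
    p,e=tri(T,tp(*a),S,sp(*b));print(n,p.round(4),loc(p),e)
print(plane(T,tp(450,230),.175), loc(plane(T,tp(450,230),.175)))
np.savez("case.npz",c=c,th=th)
E
```

```text
[[ 0.5849 -0.1069  0.1   ]
 [ 0.6453 -0.3402  0.1   ]
 [ 0.5103 -0.3738  0.1   ]
 [ 0.4496 -0.1414  0.1   ]] 
 [[ 0.5876 -0.1044  0.1   ]
 [ 0.65   -0.329   0.1   ]
 [ 0.514  -0.3625  0.1   ]
 [ 0.4529 -0.1369  0.1   ]]
[np.float64(0.24098620502402515), np.float64(0.13911634249380084), np.float64(0.24016801180258457), np.float64(0.13966666845175874)]
[ 0.54750095 -0.24056459  0.1       ] 0.24715117078152304 0.2542644296799782 0.2516437553489684
keeper plate px [ 0.0523 -0.0188  0.1   ]
lever plate [-0.0041 -0.0014  0.1   ]
barL [ 0.5823 -0.2014  0.1877] [0.0435 0.0293 0.1877] 0.0023960118886334355
barR [ 0.5967 -0.2556  0.1869] [ 0.0439 -0.0268  0.1869] 0.0033538899677196805
tip [ 0.5521 -0.2392  0.1749] [4.800e-03 1.000e-04 1.749e-01] 0.0019494639466330877
[ 0.55282844 -0.23989416  0.175     ] [ 0.0053 -0.0007  0.175 ]
```

```bash
cat >> h.py <<'E'
def tool(*pts):
    """case-frame fingertip points (mm) -> shifts (mm) and turn in current tool axes"""
    from cell import state
    s=state();k=np.load("case.npz");q=s["tool_rot"];A=R.from_quat(q[[1,2,3,0]])
    Z=R.from_euler('z',float(k["th"]));G=Z*R.from_euler('x',np.pi)
    print("turn",(A.inv()*G).as_rotvec().round(4),"t",s["clock"],"f",s["ft_force"].round(1),"open",s["opening"])
    tip=s["tool_pos"]-[0,0,.019]
    print("tip in case mm",(Z.inv().apply(tip-[*k["c"][:2],0])*1000).round(1))
    for p in pts:
        w=Z.apply(np.array(p)/1000)+[*k["c"][:2],0]
        print(p,(A.inv().apply(w-tip)*1000).round(1))
E
python3 -c "
from h import *
tool((24,0,230),(24,0,165),(64,0,165))"
```

```text
turn [-0.0012  0.0001  0.0891] t 0.1 f [-0.6 -0.1 -0.3] open 0.08567758234796885
tip in case mm [-414.8 -252.8  230.6]
(24, 0, 230) [ 459.5 -212.8    0.9]
(24, 0, 165) [ 459.5 -212.7   65.9]
(64, 0, 165) [ 499.4 -209.1   65.9]
```

Emit:
move_arm(
  plan="0 459 -213 -5 0 0 0.089;0 459 -213 -5 0 0 0.089;0 459 -213 -5 0 0 0.089;0 459 -213 -5 0 0 0.089;0 459 -213 -5 0 0 0.089;0 459 -213 -5 0 0 0.089;0 459 -213 -5 0 0 0.089;0 459 -213 -5 0 0 0.089;0 459 -213 -5 0 0 0.089;0 459 -213 -5 0 0 0.089;0 459 -213 -5 0 0 0.089;0 459 -213 -5 0 0 0.089",
)

```text
clock: 1.1
tool_pos: [0.567, -0.2372, 0.255]
tool_rot: [-0.0, 0.992, 0.126, -0.0]
ft_force: [1.2, -0.3, 0.0]
opening: 0.0004
finger_force: 0.0
```

```bash
python3 -c "
from h import *
tool((24,0,235),(24,0,165),(64,0,165))"
```

```text
turn [-0.0002  0.0004  0.0002] t 1.1 f [ 1.2 -0.3  0. ] open 0.00036233199913904285
tip in case mm [ 19.7  -1.6 236. ]
(24, 0, 235) [ 4.3 -1.6  1. ]
(24, 0, 165) [ 4.3 -1.6 71. ]
(64, 0, 165) [44.3 -1.6 71. ]
```

Emit:
move_arm(
  plan="0 0 0 0 0 0 0;0 0 0 0 0 0 0;0 0 0 0 0 0 0",
)

```text
clock: 1.35
tool_pos: [0.5656, -0.2389, 0.2547]
tool_rot: [-0.0, 0.992, 0.126, -0.001]
ft_force: [-1.4, -1.5, -0.2]
opening: -0.0002
finger_force: 0.0
```

```bash
python3 -c "
from h import *
tool((24,0,235),(24,0,165),(64,0,165))"
```

```text
turn [-0.0004  0.0012  0.0012] t 1.35 f [-1.4 -1.5 -0.2] open -0.00023994084947685947
tip in case mm [ 18.   -2.9 235.7]
(24, 0, 235) [ 6.  -2.9  0.7]
(24, 0, 165) [ 6.1 -2.8 70.7]
(64, 0, 165) [46.1 -2.8 70.6]
```

Emit:
move_arm(
  plan="0 6 -3 0 0 0 0;0 6 -3 25 0 0 0;0 6 -3 50 0 0 0;0 6 -3 70 0 0 0;0 6 -3 70 0 0 0;0 14 -3 70 0 0 0;0 22 -3 70 0 0 0;0 30 -3 70 0 0 0;0 38 -3 70 0 0 0;0 46 -3 70 0 0 0;0 46 -3 70 0 0 0;0 46 -3 70 0 0 0",
)

```text
clock: 2.35
tool_pos: [0.6106, -0.2245, 0.1856]
tool_rot: [0.0, 0.992, 0.126, 0.0]
ft_force: [0.1, -0.0, 0.8]
opening: 0.0001
finger_force: 0.0
```

```bash
python3 - <<'E'
from h import *
from cell import viewer
tool()
o=[]
for n,(x,y) in(("scene",(175,90)),("top",(350,170))):
    c=viewer.camera(n);np.savez(f"{n}1.npz",**c);o.append(cv2.resize(c["img"][y:y+150,x:x+170,::-1],None,fx=2.35,fy=2.35,interpolation=cv2.INTER_CUBIC))
cv2.imwrite("pics/b.png",np.hstack(o))
E
```

```text
turn [ 0.0004 -0.0007  0.0009] t 2.35 f [ 0.1 -0.   0.8] open 0.00013784052501228015
tip in case mm [ 6.510e+01 -1.000e-01  1.666e+02]
```

View pics/b.png

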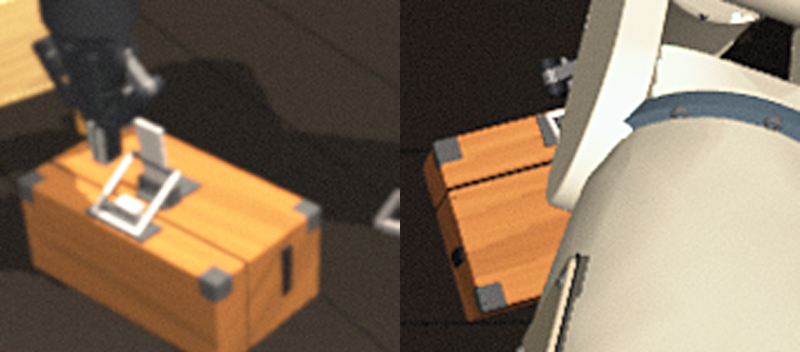

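The bail has dropped over the keeper: its bar is at about (90-140, 208-235) in the left half. The lever still stands, at about (150,145). Next I go behind the lever and push it along its arc.

Emit:
move_arm(
  plan="0 -20 0 0 0 0 0;0 -40 0 0 0 0 0;0 -47 0 0 0 0 0;0 -54 0 1 0 0 0;0 -60 0 2 0 0 0;0 -66 0 5 0 0 0;0 -72 0 8 0 0 0;0 -77 0 12 0 0 0;0 -82 0 17 0 0 0;0 -84 0 19 0 0 0;0 -84 0 19 0 0 0",
)

```text
clock: 3.37
tool_pos: [0.5277, -0.2456, 0.1654]
tool_rot: [-0.0, 0.992, 0.125, -0.001]
ft_force: [0.3, -0.1, -0.3]
opening: -0.0001
finger_force: 0.0
```

```bash
python3 - <<'E'
from h import *
from cell import viewer
tool((-22,0,143),(-27,0,133),(-32,0,123),(-38,0,114),(-40,0,109))
c=viewer.camera("scene");x,y=175,90
cv2.imwrite("pics/c.png",cv2.resize(c["img"][y:y+150,x:x+170,::-1],None,fx=4,fy=4,interpolation=cv2.INTER_CUBIC))
E
```

```text
turn [-0.0009  0.0011 -0.0001] t 3.3667 f [ 0.3 -0.1 -0.3] open -9.490212544515252e-05
tip in case mm [-2.040e+01  1.000e-01  1.464e+02]
(-22, 0, 143) [-1.5  0.1  3.4]
(-27, 0, 133) [-6.5  0.1 13.4]
(-32, 0, 123) [-11.5   0.1  23.4]
(-38, 0, 114) [-17.5   0.1  32.4]
(-40, 0, 109) [-19.5   0.1  37.4]
```

View pics/c.png

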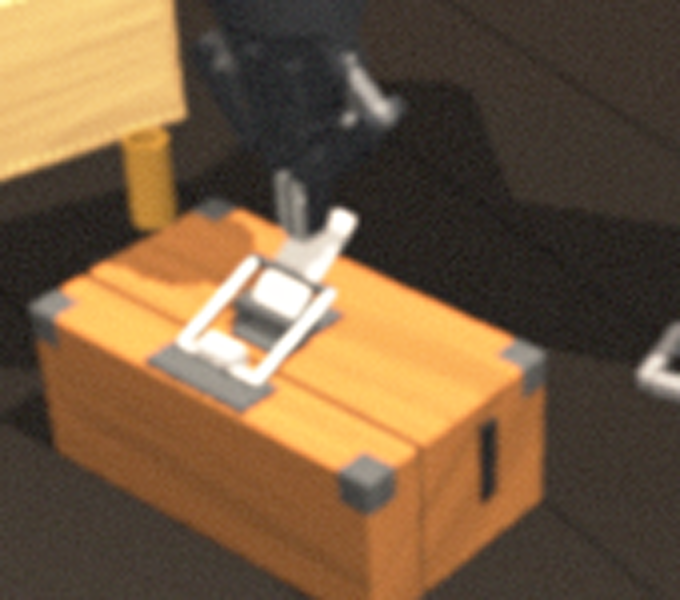

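The lever is about 50° over, with the fingertip on it near (300,240). The bail bar lies around the keeper at (180-265, 350-380). I continue down the arc.

Emit:
move_arm(
  plan="0 -4 0 6 0 0 0;0 -7 0 13 0 0 0;0 -10 0 19 0 0 0;0 -13 0 25 0 0 0;0 -17 0 30 0 0 0;0 -20 0 34 0 0 0;0 -20 0 37 0 0 0;0 -20 0 38 0 0 0;0 -20 0 38 0 0 0",
)

```text
clock: 4.17
tool_pos: [0.5084, -0.2507, 0.1304]
tool_rot: [-0.0, 0.992, 0.126, -0.0]
ft_force: [-11.1, 4.2, 28.1]
opening: -0.0001
finger_force: 15.0
```

```bash
python3 -c "
from h import *
tool()"
```

```text
turn [-0.0004  0.0009  0.0001] t 4.1667 f [-11.1   4.2  28.1] open -0.00012711069017060856
tip in case mm [-4.040e+01 -1.000e-01  1.114e+02]
```

The fingertip is at z 111.4 mm with 28 N, which matches the shut lever's face. I retreat and check.

Emit:
move_arm(
  plan="0 0 0 -20 0 0 0;0 0 0 -50 0 0 0;0 0 0 -90 0 0 0;0 -30 0 -110 0 0 0;0 -70 0 -110 0 0 0;0 -110 0 -110 0 0 0;0 -150 0 -110 0 0 0;0 -190 0 -110 0 0 0;0 -190 0 -110 0 0 0",
)

```text
clock: 4.92
tool_pos: [0.3191, -0.298, 0.2376]
tool_rot: [-0.001, 0.992, 0.124, -0.002]
ft_force: [-0.1, -0.4, -0.2]
opening: -0.0003
finger_force: 0.0
```

```bash
python3 - <<'E'
from h import *
from cell import viewer
tool()
c=viewer.camera("scene");x,y=175,110
cv2.imwrite("pics/d.png",cv2.resize(c["img"][y:y+130,x:x+150,::-1],None,fx=4.6,fy=4.6,interpolation=cv2.INTER_CUBIC))
E
```

```text
turn [-0.0018  0.0032 -0.0021] t 4.9167 f [-0.1 -0.4 -0.2] open -0.0002997864143911285
tip in case mm [-235.5    1.3  218.6]
```

View pics/d.png

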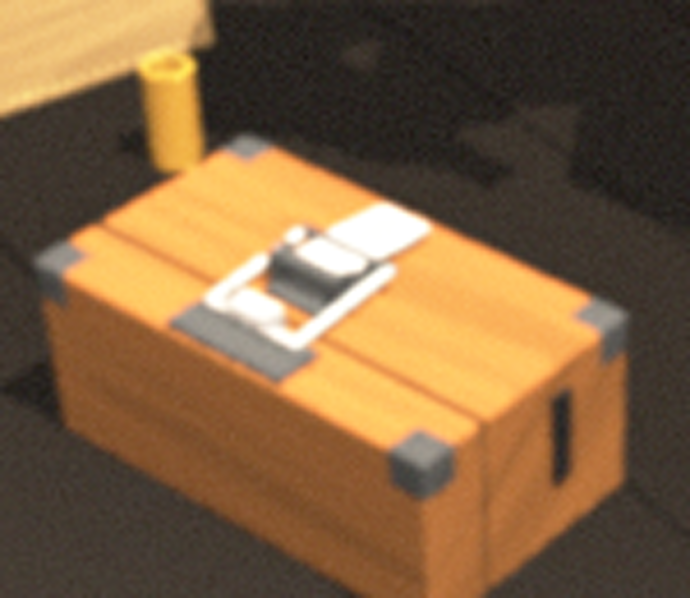

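The lever lies flat at about (380,230). The bail bar, (210,300) to (295,345), is drawn against the keeper under its lip, and the arm is clear, so I hand it in.

```bash
python3 -c "
from cell import env
print(env.close_job())"
```

```text
the job is handed in; nothing more can be done
None
```

The long case's latch is closed: in the last picture the bail is hooked under the keeper's lip and the lever lies flat; the arm never went near the short case, and the job was handed in about 5 s into the 35 s (no verdict was returned).

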